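Change the die in the tile-press bed and turn it to the red mark

ROBOT

A 6-joint arm with a two-finger parallel gripper is mounted at the origin on the work surface; the furniture and walls round the work are solid. World frame = base frame: x ahead of the robot, y to its left, z up, the work surface at z = 0. Lengths are in m, angles in rad, forces in N, time in s.
With the tool pointing down it reaches from about 0.3 to 0.85 m from the base axis. Payload 5.4 kg.
Tool frame: the origin (TCP) lies midway between the tips of the shut fingers; the grasp point (between the pads) lies 19 mm behind it; z points along the fingers, y is the line along which they close (so a half turn about z gives the same grasp; the last joint's range is limited). The gripper opens to 85 mm and grips with 20 to 120 N. Pads are 22 mm wide; open, the fingers measure 114 mm over their backs; the gripper's body (76 mm by 85 mm) begins 54 mm behind the grasp point. The pads swing forward as they close: fully open they stand 13 mm farther back than shut.
Start: joints at [1.129, 0.158, 1.597, -0, 1.386, -0.21], TCP at [0.132, 0.56, 0.231] pointing down, gripper open.
Joint ranges: [-2.91, 2.91], [-0.94, 2.29], [0.18, 2.7], [-1.29, 4.43], [0.17, 2.64], [-3, 3]. Speed limits (rad/s): [2.57, 2.57, 3.14, 3.14, 3.14, 3.14].

INTERFACE

Orientations are given as a unit quaternion [w, x, y, z].
In Python, from rig import get_state, grab_frame, get_calibration, ticket, find_in, outline_of, tip_of gives the robot as it stands.
- The arm moves only by the tool arm_command, never from a script. Its argument "moves" is a list of rows, each an object of numbers: "dx", "dy", "dz": the shift along the tool's x, y, z in units of 0.4 m (1.0 is 0.4 m); "wx", "wy", "wz": the turn, a rotation vector about the tool's x, y, z in units of pi rad (1.0 is pi rad); "gripper": the opening, from 0 (shut) to 1 (fully open). A call has 1 to 12 rows; each row is the pose to reach, as a shift and turn from the pose commanded when the call began, along the tool's axes at that moment, turning the shorter way round; what a row does not reach only later rows make up. A row lasts 1/10 s, in which the tool goes at most 50 mm and 8.59 degrees, less where a joint would pass 70% of its speed; a pose out of reach is approached as far as the arm can. A call with a number of a shift or a turn outside -1 to 1 is refused whole. A call with a gripper value outside its range is refused whole. The fingers move at their own pace and stop on an object; "newtons" is the grip in N (left out, the last holds). Time passes only in rows, so rows that repeat a pose let the fingers close. It gives the time, the measured TCP pose, the force, the opening and the grip force at its end, in the units of the state.
- get_state(): the state, without advancing time (a new reading comes with each control period).
- grab_frame(name): name is "scene" or "top" or "wrist"; returns the picture (400x640x3 uint8, red, green, blue); there is no depth.
- get_calibration(name): a dict with "vertical_fov" (degrees; the focal length in pixels is half the picture's height over the tangent of half this angle, whatever the lens; pixels are square), "cx", "cy" (the principal point, pixels), "extrinsics" (4x4, takes a point from camera to world coordinates). Camera axes: x right, y down, z forward; pixel columns grow to the right and rows downward; lengths in m; the calibration is good to about 2 mm. A picture is of the moment at which its call begins: read the wrist's pose just before it. get_calibration takes no time and is no camera call; for the wrist camera it gives the pose at the moment of the call.
- ticket.hand_in(): hands the job in; it is judged then, once.
Trained networks look in the newest picture that a camera, given by its name, has taken for a name from the list of things; names that differ only in an ending like _2 or _b are one class to them, and where a whole thing is asked for, a point or a joint stands for the part that bears it (a point fixed in the world has none). Each returns a list of dicts, best first, with "conf" (0 to 1); they miss things now and then, are a little off and sometimes report something else, mostly with a low value. They report only what shows in the picture. A call takes as long as a camera call.
- find_in(camera, name): "rect" ([centre column, centre row, width, height] in pixels, round what is visible of it).
- outline_of(camera, name): "region" (400x640 bool, what is visible of it) and "rect" ([centre column, centre row, width, height] in pixels, round what is visible of it).
- tip_of(camera, name): "point" ([column, row] in pixels: a listed point, or the origin of a listed thing).
The state is a dict: "time": time; "joint_pos": joint angles; "dq": joint speeds; "joint_efforts": joint torques, N m; "ee_pos": TCP position; "eef_rot": TCP orientation; "force": force on the tool from outside, world axes, zero at the start; "ft_torque": the same for the moment, N m; "opening": finger opening in m; "finger_force": force on a finger pad.
Only numpy, scipy, OpenCV 4.12 (cv2) and the standard library are available. Lean on these libraries where they do the work, as an engineer would, in place of code of your own. Each camera call takes 0.05 s, during which the arm holds its last target. There are 200 camera calls.

TASK

Change the die in the press bed: slide the blue-handled die out from under the keepers and stand it centrally on the round wooden bat, then slide the yellow-handled die fully home under the keepers, with the white nose of its grip pointing straight at the red mark. Leave both dies standing flat and do not disturb the two jars, the tumbler, the brush pot and the rubber bulb round about.

Things in the scene. Friction and masses are not known exactly. Their poses are not given: they have to be found in the camera images.
- new_die: Steel disc 100 mm in diameter, 12 mm thick, 0.35 kg, with a hub and an upright yellow grip bar on top: 18 mm wide, 69 mm long, flat sides at x = -35 to +25 mm, 40 to 85 mm above the underside; white pointed nose at the bar's +x end. Origin: centre of the underside; z up the axis, x to the nose. Die to fit; starts on the table left or right of the bed, turned any way.
- old_die: Steel disc 100 mm in diameter, 12 mm thick, 0.35 kg, with a hub and an upright blue grip bar on top: 18 mm wide, 69 mm long, flat sides at x = -35 to +25 mm, 40 to 85 mm above the underside; white pointed nose at the bar's +x end. Origin: centre of the underside; z up the axis, x to the nose. Die to take out; starts in the bed under the keepers, turned any way.
- new_die_tip (a point): the white nose of the yellow die: 34 mm from its axis along its x, 62.5 mm above its underside
- bed: Fixed green die bed: plate 144 mm wide, 10 mm thick, x = -165 to +85 mm. Origin on the table under the die's home place, z up. Open mouth to -x (towards the robot, turned up to 0.4 rad); closed end +x. Slot: side walls 106 mm apart from x = -52 mm, stop at x = +52 mm; in front an open apron with low guides (top 19 mm over the table), 106 flaring to 124 mm apart
- bed_home (a point): Centre of a die's underside when fully home: on the plate, 10 mm over the table, 1 mm short of the stop; axes as the bed. Aluminium keepers 25 to 31 mm over the table overhang the slot from x = -45 mm, leaving 80 mm between them, closed from x = +42 mm: a die disc passes only by sliding flat on the plate along x. Nothing is above the keepers
- bed_mouth (a point): On the apron's plate (10 mm over the table), 110 mm in front of the bed's origin: a die centred here is 15 mm clear of the keepers and can be lifted off or set down; axes as the bed
- mark: red arrow-shaped mark, 35 mm long, on top of the bed's rim behind the die, up to 0.6 rad to either side of the bed's x axis; 31 to 34 mm above the table. Origin: the bed's origin; its x axis runs level from there through the mark, which lies 47 to 82 mm out
- bat: round wooden bat (board) 120 mm in diameter, 8 mm high, fixed on the table on the other side of the bed from the yellow die; origin at the centre of its underside
- jar_cobalt: glass jar with black screw lid, 60 mm across, 79 mm high, back right; a bystander; origin at the middle of its underside
- jar_iron: glass jar with white lid, 66 mm across, 72 mm high, back right; a bystander; origin at the middle of its underside
- brush_pot: grey stoneware pot of brushes, 130x120x176 mm, back left; a bystander; origin at the middle of its underside
- tumbler_celadon: pale green ceramic tumbler, 66 mm across, 77 mm high, near right; a bystander; origin at the middle of its underside
- slip_bulb: yellow rubber bulb with a black nozzle, 59 mm across, 100 mm high, standing near left; a bystander; origin at the middle of its underside

How it is judged:
At the end, for the whole second after the job is handed in: Yellow die flat in the bed under the keepers, within 6 mm of home, white nose (not the tail) within 0.12 rad of the red mark; blue die flat on the bat within 25 mm of its centre; both at rest, tilted under 0.06 rad (horizontal distance between new_die and bed_home below 0.006 m and z of new_die in the frame of bed between 0.007 and 0.014 m and angle between the x axis of new_die and the x axis of mark, either way round below 0.12 rad and x of new_die_tip in the frame of mark above 0.025 m and linear speed of each of new_die, old_die below 0.02 m/s and angle between each of new_die, old_die's own z axis and vertical below 0.06 rad and horizontal distance between old_die and bat below 0.025 m and height (world z) of old_die between 0.005 and 0.012 m); the robot touches nothing.
It fails at once if a jar, the tumbler, the brush pot or the bulb is shifted by more than 25 mm or knocked over (distance of any of jar_cobalt, jar_iron, brush_pot, tumbler_celadon, slip_bulb from where it was at the start of the episode above 0.025 m or angle between any of jar_cobalt, jar_iron, brush_pot, tumbler_celadon, slip_bulb's own z axis and vertical above 0.35 rad).
It also fails if it takes over 59 s, if anything falls off the work surface, if the arm or the gripper's body presses on something with over 40 N, if the wrist force passes 120 N, or if a joint passes its speed limit or range.

## Working session

There is one attempt and no reset: what is moved stays moved. The work goes in short steps, Python scripts to look and compute and a tool call to move; the robot and the scene stay as the last step left them, time stands still between calls to the robot, and variables do not carry over. Pictures are saved under pics/ and viewed, at most 10 in all, crops included, and the job is handed in when it is done.

Besides the shell and the picture viewer there is one more tool, called by a JSON object that holds its "op" and its "data", one argument or row to a line. arm_command: Moves the arm, as the interface text tells. Its arguments: {"type":"object","properties":{"moves":{"type":"array"},"newtons":{"type":"number"}},"required":["moves"]}

```bash
mkdir -p pics; ls; cat > h.py <<'E'
import numpy as np,cv2
from rig import *
def K(c):
    f=200/np.tan(np.radians(c['vertical_fov'])/2); return f,c['cx'],c['cy'],np.array(c['extrinsics'])
def ray(c,p):
    f,cx,cy,E=K(c); d=E[:3,:3]@np.array([(p[0]-cx)/f,(p[1]-cy)/f,1]); return E[:3,3],d/np.linalg.norm(d)
def atz(c,p,z):
    o,d=ray(c,p); return o+d*(z-o[2])/d[2]
def tri(l):
    A=np.zeros((3,3));b=np.zeros(3)
    for c,p in l:
        o,d=ray(c,p);M=np.eye(3)-np.outer(d,d);A+=M;b+=M@o
    x=np.linalg.solve(A,b); return x,[np.linalg.norm((np.eye(3)-np.outer(d,d))@(x-o)) for o,d in [ray(c,p) for c,p in l]]
def proj(c,X):
    f,cx,cy,E=K(c); q=E[:3,:3].T@(np.array(X)-E[:3,3]); return np.array([cx+f*q[0]/q[2],cy+f*q[1]/q[2]])
E
cat > a.py <<'E'
from h import *
np.set_printoptions(precision=4,suppress=True)
C={}
im={}
for n in('scene','top'):
    im[n]=grab_frame(n);C[n]=get_calibration(n);cv2.imwrite(f'pics/{n}0.png',im[n][:,:,::-1])
    print(n,C[n]['vertical_fov'],C[n]['extrinsics'])
pts=['new_die','old_die','new_die_tip','bed','bed_home','bed_mouth','mark','bat','jar_cobalt','jar_iron','brush_pot','tumbler_celadon','slip_bulb']
for k in pts:
    l=[]
    for n in C:
        t=tip_of(n,k)
        if t: l.append((C[n],t[0]['point'])); print(k,n,np.round(t[0]['point'],1),round(t[0]['conf'],2),atz(C[n],t[0]['point'],0.0))
    if len(l)==2: print('   tri',*tri(l))
E
python3 a.py
```

```text
pics
scene 55.64841734025291 [[-0.9971 -0.0654  0.0391  0.4742]
 [-0.0762  0.8632 -0.499   0.5421]
 [-0.0011 -0.5005 -0.8657  0.923 ]
 [ 0.      0.      0.      1.    ]]
top 48.60536951224469 [[-0.0065 -0.9992  0.0397  0.4703]
 [-0.9995  0.0053 -0.0325  0.0511]
 [ 0.0322 -0.0399 -0.9987  1.187 ]
 [ 0.      0.      0.      1.    ]]
new_die scene [321.3 244.3] 0.85 [0.5168 0.162  0.    ]
old_die scene [304.7 179.6] 0.58 [ 0.5809 -0.0335  0.    ]
old_die top [336.4 169.7] 0.62 [ 0.5861 -0.0352  0.    ]
   tri [ 0.5838 -0.0355 -0.0031] [np.float64(0.002552619204498345), np.float64(0.0025526192044982745)]
new_die_tip scene [331.  244.5] 0.81 [0.4915 0.1607 0.    ]
new_die_tip top [252.5 207. ] 0.98 [0.487  0.1899 0.    ]
   tri [0.4883 0.1834 0.0552] [np.float64(0.0020991354512640606), np.float64(0.0020991354512641383)]
bed scene [303.4 181.6] 0.95 [ 0.5839 -0.0264  0.    ]
bed top [439.2 153.8] 0.62 [ 0.6285 -0.3154  0.    ]
   tri [ 0.722  -0.5966 -0.9194] [np.float64(0.02872448912753429), np.float64(0.02872448912753413)]
bed_home scene [282.7 121.1] 0.69 [ 0.6732 -0.2459  0.    ]
bed_h
[... 1049 characters left out ...]
.float64(0.0047384064092615055)]
brush_pot scene [299.1 325.3] 0.77 [0.5519 0.369  0.    ]
brush_pot top [186.2 187.2] 0.89 [0.5407 0.3654 0.    ]
   tri [ 0.5468  0.3676 -0.0065] [np.float64(0.005650280962663511), np.float64(0.005650280962663415)]
tumbler_celadon scene [377.1 127.4] 0.93 [ 0.3749 -0.2427  0.    ]
tumbler_celadon top [416.2 251. ] 0.9 [ 0.366  -0.2484  0.    ]
   tri [ 0.3696 -0.2508 -0.0093] [np.float64(0.004321584858511575), np.float64(0.00432158485851159)]
slip_bulb scene [370.8 238.7] 0.82 [ 0.3881  0.1364 -0.    ]
slip_bulb top [278.5 246.2] 0.68 [0.3822 0.121  0.    ]
   tri [ 0.3825  0.1227 -0.0311] [np.float64(0.0026280671314839843), np.float64(0.002628067131483959)]
```

```bash
python3 -c "
import cv2
a=cv2.imread('pics/top0.png')[110:280,220:460];cv2.imwrite('pics/top0c.png',cv2.resize(a,(792,561),interpolation=cv2.INTER_CUBIC))
a=cv2.imread('pics/scene0.png')[80:320,200:440];cv2.imwrite('pics/scene0c.png',cv2.resize(a,(600,600),interpolation=cv2.INTER_CUBIC))
"
```

```text
(no output)
```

View pics/top0c.png

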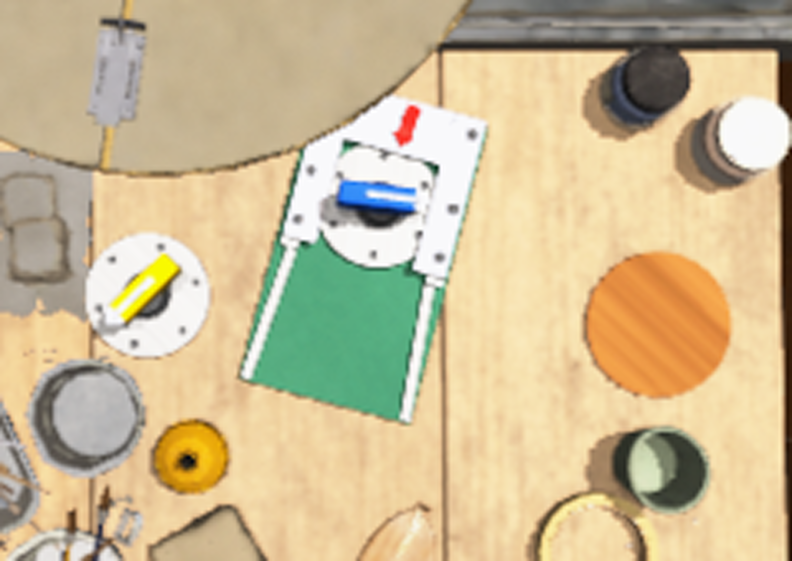

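View pics/scene0c.png

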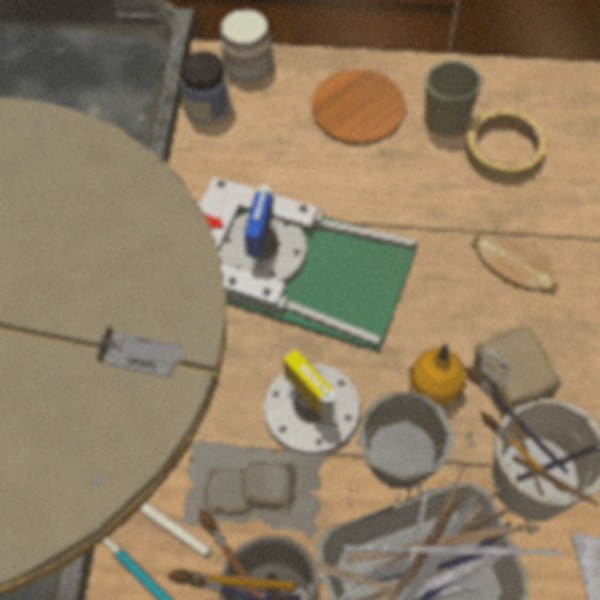

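```bash
python3 - <<'E'
from h import *
np.set_printoptions(precision=4,suppress=True)
C={n:get_calibration(n) for n in('scene','top','wrist')}
T=lambda x,y:(220+x/3.3,110+y/3.3)
S=lambda x,y:(200+x/2.5,80+y/2.5)
print('lid',tri([(C['scene'],S(112,350)),(C['top'],T(122,25))]),tri([(C['scene'],S(180,353)),(C['top'],T(110,120))]))
x=tri([(C['scene'],S(215,368)),(C['top'],T(104,168))]);print(x)
s=get_state();print(s['ee_pos'],s['eef_rot'],s['force']);print(C['wrist'])
E
```

```text
lid (array([0.6984, 0.1645, 0.1213]), [np.float64(0.0027067839826217946), np.float64(0.002706783982622267)]) (array([0.6281, 0.1715, 0.1397]), [np.float64(0.0003686934753898619), np.float64(0.0003686934753895438)])
(array([0.5958, 0.1775, 0.1254]), [np.float64(0.00016246641678434965), np.float64(0.00016246641678424627)])
[0.1321 0.5596 0.2313] [ 0.      0.1156  0.9933 -0.    ] [ 0.5311 -0.2752  0.4039]
{'vertical_fov': 62.71804265924577, 'cx': 315.886344358342, 'cy': 197.56177040449705, 'extrinsics': array([[ 0.2294,  0.9216,  0.3131,  0.0525],
       [ 0.9733, -0.2174, -0.0732,  0.5772],
       [ 0.0006,  0.3216, -0.9469,  0.3716],
       [ 0.    ,  0.    ,  0.    ,  1.    ]])}
```

```bash
cat >> h.py <<'E'
def mv(*tg):
    """targets (x,y,z,yaw of tool x) -> units, from the present pose"""
    s=get_state();w,x,y,z=s['eef_rot'];p=np.array(s['ee_pos'])
    from scipy.spatial.transform import Rotation as Ro
    R=Ro.from_quat([x,y,z,w]).as_matrix()
    a0=np.arctan2(R[1,0],R[0,0]);print('t',round(s['time'],2),'p',p.round(4),'yaw',round(a0,4),'tilt',R[:,2].round(4),'q6',round(s['joint_pos'][5],3))
    for t in tg:
        d=R.T@(np.array(t[:3])-p);a=t[3]
        Rt=np.array([[np.cos(a),np.sin(a),0],[np.sin(a),-np.cos(a),0],[0,0,-1]])
        r=Ro.from_matrix(R.T@Rt).as_rotvec()
        print('d',(d/.4).round(4),'w',(r/np.pi).round(4),'rows>=',round(max(np.linalg.norm(d)/.05,np.degrees(np.linalg.norm(r))/8.59),1))
E
python3 - <<'E'
from h import *
c=get_calibration('top');T=lambda x,y:(220+x/3.3,110+y/3.3)
P=np.array([atz(c,T(*q),.125)[:2] for q in[(30,150),(104,172),(200,165),(300,145),(385,95),(440,40)]])
A=np.c_[2*P,np.ones(len(P))];s=np.linalg.lstsq(A,(P**2).sum(1),rcond=None)[0];r=(s[2]+s[0]**2+s[1]**2)**.5
print(P,s[:2],r,np.hypot(.584+.0-s[0],-.03-s[1])-r)
mv((.42,0,.3,np.pi))
E
```

```text
[[ 0.60895481  0.23098005]
 [ 0.59278311  0.17754156]
 [ 0.59769977  0.10797116]
 [ 0.61215955  0.03510485]
 [ 0.64879788 -0.02734689]
 [ 0.68937444 -0.06813636]] [0.86422764 0.13936165] 0.2717103353353752 0.05572041842906239
t 1.4 p [0.1321 0.5596 0.2313] yaw 2.9098 tilt [ 0. -0. -1.] q6 -0.21
d [-1.0218 -1.1963 -0.1717] w [-0.      0.     -0.0738] rows>= 12.7
```

{"op": "arm_command", "data": {
  "moves": [
    {"dx": -0.51, "dy": -0.6, "dz": -0.17, "wz": -0.037},
    {"dx": -0.51, "dy": -0.6, "dz": -0.17, "wz": -0.037},
    {"dx": -0.51, "dy": -0.6, "dz": -0.17, "wz": -0.037},
    {"dx": -0.51, "dy": -0.6, "dz": -0.17, "wz": -0.037},
    {"dx": -0.51, "dy": -0.6, "dz": -0.17, "wz": -0.037},
    {"dx": -0.51, "dy": -0.6, "dz": -0.17, "wz": -0.037},
    {"dx": -0.51, "dy": -0.6, "dz": -0.17, "wz": -0.037}
  ]
}}

```text
invalid input at $.moves[0]: expected keys dx, dy, dz, wx, wy, wz, gripper
```

```bash
python3 -c "
from h import *
mv((.42,0,.3,np.pi))"
```

```text
t 1.4 p [0.1321 0.5596 0.2313] yaw 2.9098 tilt [ 0. -0. -1.] q6 -0.21
d [-1.0218 -1.1963 -0.1717] w [-0.      0.     -0.0738] rows>= 12.7
```

{"op": "arm_command", "data": {
  "moves": [
    {"dx": -0.8, "dy": -0.95, "dz": -0.17, "wx": 0, "wy": 0, "wz": -0.07, "gripper": 0.7},
    {"dx": -0.8, "dy": -0.95, "dz": -0.17, "wx": 0, "wy": 0, "wz": -0.07, "gripper": 0.7},
    {"dx": -0.8, "dy": -0.95, "dz": -0.17, "wx": 0, "wy": 0, "wz": -0.07, "gripper": 0.7},
    {"dx": -0.8, "dy": -0.95, "dz": -0.17, "wx": 0, "wy": 0, "wz": -0.07, "gripper": 0.7},
    {"dx": -0.8, "dy": -0.95, "dz": -0.17, "wx": 0, "wy": 0, "wz": -0.07, "gripper": 0.7},
    {"dx": -0.8, "dy": -0.95, "dz": -0.17, "wx": 0, "wy": 0, "wz": -0.07, "gripper": 0.7},
    {"dx": -0.8, "dy": -0.95, "dz": -0.17, "wx": 0, "wy": 0, "wz": -0.07, "gripper": 0.7},
    {"dx": -0.8, "dy": -0.95, "dz": -0.17, "wx": 0, "wy": 0, "wz": -0.07, "gripper": 0.7},
    {"dx": -0.8, "dy": -0.95, "dz": -0.17, "wx": 0, "wy": 0, "wz": -0.07, "gripper": 0.7},
    {"dx": -0.8, "dy": -0.95, "dz": -0.17, "wx": 0, "wy": 0, "wz": -0.07, "gripper": 0.7},
    {"dx": -0.8, "dy": -0.95, "dz": -0.17, "wx": 0, "wy": 0, "wz": -0.07, "gripper": 0.7},
    {"dx": -0.8, "dy": -0.95, "dz": -0.17, "wx": 0, "wy": 0, "wz": -0.07, "gripper": 0.7}
  ]
}}

```text
time: 2.6
ee_pos: [0.3566, 0.1154, 0.2995]
eef_rot: [0.0, 0.008, 1.0, 0.0]
force: [-0.4, -0.3, 0.3]
opening: 0.0601
finger_force: 0.0
```

```bash
python3 - <<'E'
from h import *
mv((.42,-.08,.26,np.pi))
c=get_calibration('wrist');a=grab_frame('wrist');cv2.imwrite('pics/w1.png',a[:,:,::-1])
import pickle;D={'c':c}
for k in ['new_die','old_die','new_die_tip','bed_home','bed_mouth','bed','mark','bat']:
    t=tip_of('wrist',k)
    if t:D[k]=t[0]['point'];print(k,np.round(D[k],1),round(t[0]['conf'],2),atz(c,D[k],0.0).round(4))
pickle.dump(D,open('w1.pkl','wb'))
E
```

```text
t 2.6 p [0.3566 0.1154 0.2995] yaw 3.1261 tilt [ 2.e-04  4.e-04 -1.e+00] q6 -1.568
d [-0.166  -0.4861  0.0985] w [ 0.0001  0.0001 -0.0049] rows>= 4.2
new_die [344.4 250.3] 0.75 [0.5083 0.1548 0.    ]
old_die [481.8 271.4] 0.75 [0.5478 0.366  0.    ]
new_die_tip [367.8 259.4] 0.65 [0.5242 0.1904 0.    ]
bed_mouth [237.5 230.9] 0.7 [ 0.4741 -0.0022  0.    ]
bat [ 66.7 239.2] 0.68 [ 0.4835 -0.2558  0.    ]
```

View pics/w1.png

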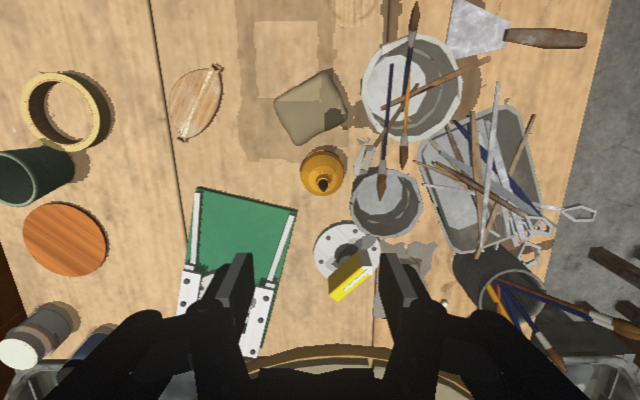

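{"op": "arm_command", "data": {
  "moves": [
    {"dx": -0.6, "dy": -0.54, "dz": -0.05, "wx": 0, "wy": 0, "wz": -0.005, "gripper": 0.7},
    {"dx": -0.6, "dy": -0.54, "dz": -0.05, "wx": 0, "wy": 0, "wz": -0.005, "gripper": 0.7},
    {"dx": -0.6, "dy": -0.54, "dz": -0.05, "wx": 0, "wy": 0, "wz": -0.005, "gripper": 0.7},
    {"dx": -0.6, "dy": -0.54, "dz": -0.05, "wx": 0, "wy": 0, "wz": -0.005, "gripper": 0.7},
    {"dx": -0.6, "dy": -0.54, "dz": -0.05, "wx": 0, "wy": 0, "wz": -0.005, "gripper": 0.7},
    {"dx": -0.6, "dy": -0.54, "dz": -0.05, "wx": 0, "wy": 0, "wz": -0.005, "gripper": 0.7},
    {"dx": -0.6, "dy": -0.54, "dz": -0.05, "wx": 0, "wy": 0, "wz": -0.005, "gripper": 0.7},
    {"dx": -0.6, "dy": -0.54, "dz": -0.05, "wx": 0, "wy": 0, "wz": -0.005, "gripper": 0.7}
  ]
}}

```text
time: 3.85
ee_pos: [0.595, -0.1046, 0.3181]
eef_rot: [-0.001, -0.001, 1.0, -0.0]
force: [0.0, 0.1, -0.5]
opening: 0.0597
finger_force: 0.0
```

```bash
cat > look.py <<'E'
from h import *
import pickle,sys
n=sys.argv[1]
c=get_calibration('wrist');a=grab_frame('wrist');cv2.imwrite(f'pics/{n}.png',a[:,:,::-1])
D={'c':c}
for k in ['new_die','old_die','new_die_tip','bed_home','bed_mouth','bed','mark','bat']:
    t=tip_of('wrist',k)
    if t:D[k]=t[0]['point'];print(k,np.round(D[k],1),round(t[0]['conf'],2),atz(c,D[k],0.01).round(4))
pickle.dump(D,open(n+'.pkl','wb'))
E
python3 look.py w2; python3 -c "
from h import *
mv((.6,.1,.34,np.pi))"
```

```text
new_die [569.5  61.2] 0.65 [0.4824 0.215  0.01  ]
old_die [373.3 138.5] 0.72 [ 0.5803 -0.0276  0.01  ]
new_die_tip [572.7  65.7] 0.93 [0.4877 0.2204 0.01  ]
bed_mouth [399.9  53.9] 0.86 [ 4.744e-01 -4.000e-04  1.000e-02]
mark [223.6 198.9] 0.55 [ 0.6675 -0.2389  0.01  ]
bat [198.5  61.2] 0.61 [ 0.4835 -0.2544  0.01  ]
t 4.3 p [ 0.5934 -0.1019  0.3197] yaw -3.137 tilt [ 4.e-04 -2.e-04 -1.e+00] q6 -1.946
d [-0.0189  0.5048 -0.0509] w [-0.0001  0.0001  0.0015] rows>= 4.1
```

View pics/w2.png

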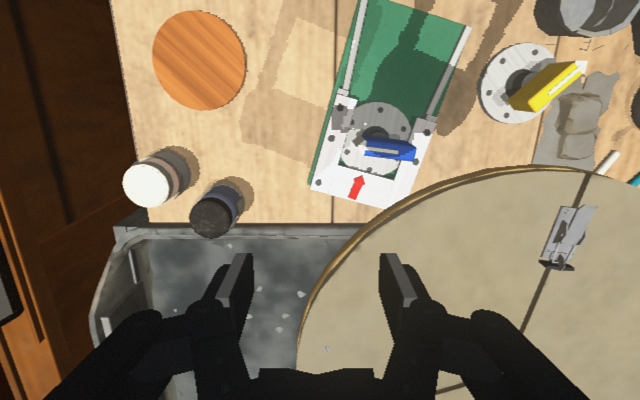

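{"op": "arm_command", "data": {
  "moves": [
    {"dx": 0.06, "dy": 0.4, "dz": -0.05, "wx": 0, "wy": 0, "wz": 0.001, "gripper": 0.7},
    {"dx": 0.06, "dy": 0.4, "dz": -0.05, "wx": 0, "wy": 0, "wz": 0.001, "gripper": 0.7},
    {"dx": 0.06, "dy": 0.4, "dz": -0.05, "wx": 0, "wy": 0, "wz": 0.001, "gripper": 0.7},
    {"dx": 0.06, "dy": 0.4, "dz": -0.05, "wx": 0, "wy": 0, "wz": 0.001, "gripper": 0.7},
    {"dx": 0.06, "dy": 0.4, "dz": -0.05, "wx": 0, "wy": 0, "wz": 0.001, "gripper": 0.7},
    {"dx": 0.06, "dy": 0.4, "dz": -0.05, "wx": 0, "wy": 0, "wz": 0.001, "gripper": 0.7}
  ]
}}

```text
time: 4.9
ee_pos: [0.5691, 0.0565, 0.3391]
eef_rot: [-0.0, -0.0, 1.0, -0.0]
force: [-0.7, -0.2, -0.7]
opening: 0.0599
finger_force: 0.0
```

```bash
python3 look.py w3; python3 - <<'E'
from h import *
A=cv2.imread('pics/w2.png')[0:210,300:600];B=cv2.imread('pics/w3.png')
cv2.imwrite('pics/w2c.png',cv2.resize(A,(800,560),interpolation=cv2.INTER_CUBIC));cv2.imwrite('pics/w3c.png',cv2.resize(B[0:260,100:440],(784,600),interpolation=cv2.INTER_CUBIC))
E
```

```text
new_die [390.2 105.5] 0.66 [0.5125 0.1576 0.01  ]
old_die [260.1 154.6] 0.77 [ 0.5811 -0.0255  0.01  ]
new_die_tip [420.3  88.8] 0.58 [0.4906 0.1968 0.01  ]
bed_mouth [276.3  73.8] 0.58 [0.4717 0.002  0.01  ]
mark [92.6 83.7] 0.4 [ 0.4844 -0.2467  0.01  ]
bat [92.9 84.2] 0.66 [ 0.4851 -0.2464  0.01  ]
```

View pics/w2c.png

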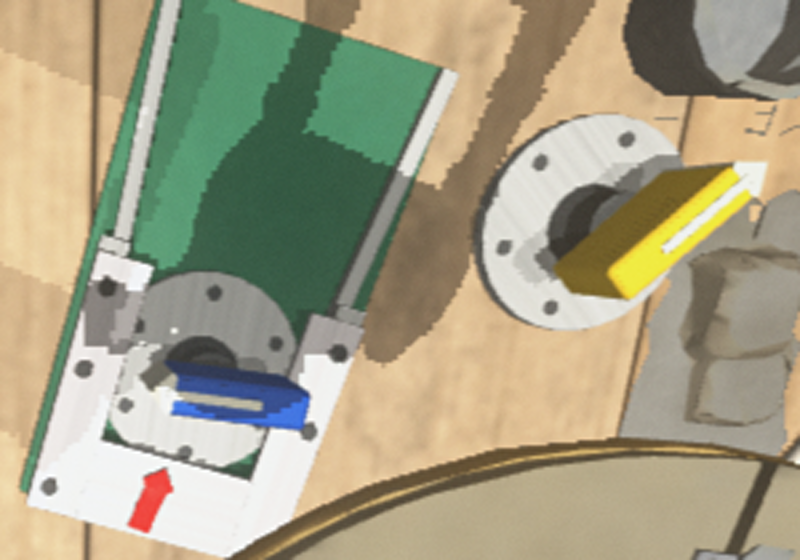

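View pics/w3c.png

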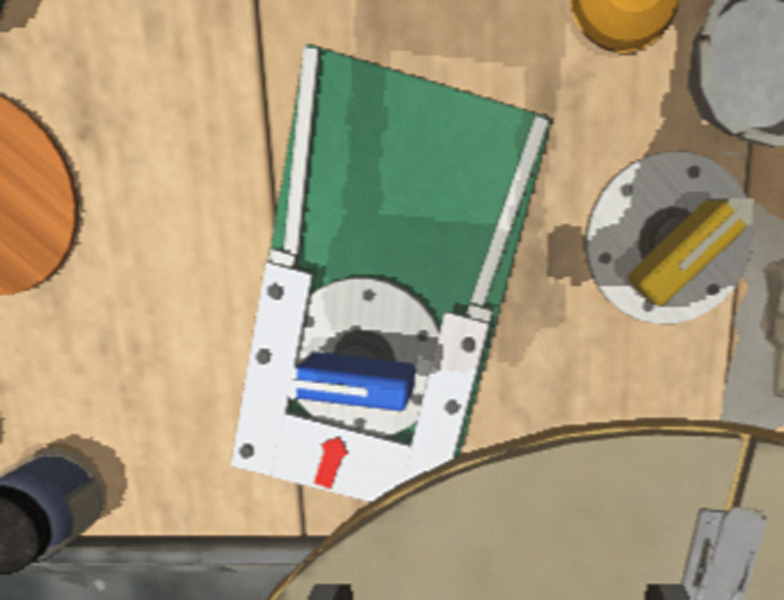

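```bash
cat > fit.py <<'E'
from h import *
import pickle
from scipy.optimize import least_squares,minimize
np.set_printoptions(precision=4,suppress=True)
C={k:pickle.load(open(k+'.pkl','rb'))['c'] for k in('w2','w3')}
f2=lambda x,y:(300+x/2.6667,y/2.6667)
f3=lambda x,y:(100+x/2.3059,y/2.3059)
def xf(p,X):
    c,s=np.cos(p[2]),np.sin(p[2]);return np.array([p[0]+c*X[0]-s*X[1],p[1]+s*X[0]+c*X[1],X[2]])
if __name__=='__main__':
    F=[((-.045,-.04,.031),(152,265),(312,273)),((-.045,.04,.031),(305,312),(442,313)),((.042,-.04,.031),(103,437),(287,412)),((.042,.04,.031),(252,475),(412,443)),((.085,-.072,.031),(28,505),(232,465)),((-.165,.072,.019),(457,70),(549,118))]
    for X,a,b in F: print(X,tri([(C['w2'],f2(*a)),(C['w3'],f3(*b))])[0])
    ob=[(X,'w2',f2(*a)) for X,a,b in F]+[(X,'w3',f3(*b)) for X,a,b in F]
    r=least_squares(lambda p:np.concatenate([proj(C[k],xf(p,X))-u for X,k,u in ob]),[.58,-.03,-.2],loss='soft_l1')
    bed=r.x;print('bed',bed,'res',(r.fun.reshape(-1,2)))
    red=[]
    for k in C:
        im=cv2.imread(f'pics/{k}.png').astype(int);m=(im[:,:,2]>150)&(im[:,:,1]<90)&(im[:,:,0]<90)
        m[:130]=0;m=m.astype(np.uint8);n,l,s,cc=cv2.connectedComponentsWithStats(m);i=1+s[1:,4].argmax();red.append((C[k],cc[i]));P=atz(C[k],cc[i],.034)
        print('red',s[i,4],cc[i],P,'mark dir',np.arctan2(P[1]-bed[1],P[0]-bed[0]),'dist',np.hypot(*(P[:2]-bed[:2])))
    print('red tri',tri(red))
    def bar(name,roi,lo,hi,p0):
        M={}
        for k in C:
            hsv=cv2.cvtColor(cv2.imread(f'pics/{k}.png'),cv2.COLOR_BGR2HSV);m=cv2.inRange(hsv,lo,hi);x0,x1,y0,y1=roi[k]
            z=np.zeros_like(m);z[y0:y1,x0:x1]=m[y0:y1,x0:x1]
            n,l,s,cc=cv2.connectedComponentsWithStats(z);i=1+s[1:,4].argmax();h=cv2.convexHull(np.argwhere(l==i)[:,::-1].astype(np.int32))
            z=np.zeros((400*4,640*4),np.uint8);cv2.fillConvexPoly(z,h*4+2,1);M[k]=z
        B=[(x,y,z) for x in(-.035,.025) for y in(-.009,.009) for z in(.04,.085)]
        def cost(p):
            t=0
            for k in C:
                q=np.array([proj(C[k],xf(p,(b[0],b[1],b[2]+p[3]))) for b in B],np.float32)
                z=np.zeros_like(M[k]);cv2.fillConvexPoly(z,cv2.convexHull(np.round(q*4+2).astype(np.int32)),1)
                t+=1-(z&M[k]).sum()/max(1,(z|M[k]).sum())
            return t
        best=min((minimize(cost,np.array(p0)+[0,0,d,0],method='Nelder-Mead',options=dict(initial_simplex=np.array([p0]*5)+[0,0,d,0]+np.vstack([np.zeros(4),np.diag([.01,.01,.1,.01])]),maxiter=400)) for d in(-.2,0,.2)),key=lambda r:r.fun)
        print(name,best.x,best.fun)
    bar('yellow',{'w2':(470,610,30,140),'w3':(340,440,60,150)},(20,110,70),(35,255,255),[.51,.16,2.4,0])
    bar('blue',{'w2':(345,430,120,170),'w3':(215,300,140,190)},(105,130,50),(130,255,255),[.583,-.03,-1.6,.01])
E
python3 fit.py
```

```text
(-0.045, -0.04, 0.031) [ 0.5287 -0.0538  0.0251]
(-0.045, 0.04, 0.031) [0.5513 0.0216 0.0235]
(0.042, -0.04, 0.031) [ 0.6119 -0.0752  0.0278]
(0.042, 0.04, 0.031) [0.6318 0.0013 0.0276]
(0.085, -0.072, 0.031) [ 0.6472 -0.113   0.0279]
(-0.165, 0.072, 0.019) [0.4437 0.084  0.0117]
bed [ 0.5825 -0.0268 -0.2558] res [[ 0.3158  0.2388]
 [ 3.2323 -0.6203]
 [-0.5354  1.6377]
 [ 0.5005  2.1551]
 [-3.6689  0.115 ]
 [ 3.5808 -3.1259]
 [-1.2484  0.5512]
 [ 0.7092 -1.4427]
 [-1.2276  1.0798]
 [-0.3009  1.2677]
 [-4.1554  0.3559]
 [ 0.8649 -3.0519]]
red 165 [356.0667 187.1758] [ 0.6422 -0.0513  0.034 ] mark dir -0.38995402114749034 dist 0.06452685417534022
red 154 [242.9481 199.7987] [ 0.642  -0.0496  0.034 ] mark dir -0.36600264332661 dist 0.06373721369349723
red tri (array([ 0.6436, -0.0507,  0.0293]), [np.float64(1.917473331476469e-05), np.float64(1.9174733314947075e-05)])
yellow [ 0.5112  0.1579  2.327  -0.0057] 0.18613709045424498
blue [ 0.584  -0.0268 -1.7177 -0.0027] 0.7678677212808235
```

```bash
python3 - <<'E'
from fit import *
for a,b in (((563,207),f3(700,510)),((598,207),f3(766,515))): print('lid',tri([(C['w2'],a),(C['w3'],b)]))
for k in C:
    im=cv2.imread(f'pics/{k}.png').astype(int);m=((im[:,:,2]>140)&(im[:,:,1]<100)&(im[:,:,0]<100));m[:150]=0;m[:,:200]=0
    P=np.array([atz(C[k],(u,v),.03)[:2] for v,u in np.argwhere(m)]);P-=P.mean(0);w,V=np.linalg.eigh(P.T@P);print('arrow axis',np.arctan(V[1,1]/V[0,1]))
mv((.584,-.027,.2,1.44))
E
```

```text
lid (array([0.6333, 0.1553, 0.1335]), [np.float64(0.00016053887479043424), np.float64(0.0001605388747907172)])
lid (array([0.631 , 0.1845, 0.1424]), [np.float64(0.0008617026805961938), np.float64(0.0008617026805960675)])
arrow axis -0.36033324363927904
arrow axis -1.445999037525804
t 5.35 p [0.5691 0.0568 0.3392] yaw 3.1415 tilt [-0.0001 -0.     -1.    ] q6 -1.682
d [-0.0372 -0.2096  0.348 ] w [-0.     -0.      0.5416] rows>= 11.3
```

{"op": "arm_command", "data": {
  "moves": [
    {"dx": -0.032, "dy": -0.24, "dz": 0.348, "wx": 0, "wy": 0, "wz": 0.5415, "gripper": 0.5},
    {"dx": -0.032, "dy": -0.24, "dz": 0.348, "wx": 0, "wy": 0, "wz": 0.5415, "gripper": 0.5},
    {"dx": -0.032, "dy": -0.24, "dz": 0.348, "wx": 0, "wy": 0, "wz": 0.5415, "gripper": 0.5},
    {"dx": -0.032, "dy": -0.24, "dz": 0.348, "wx": 0, "wy": 0, "wz": 0.5415, "gripper": 0.5},
    {"dx": -0.032, "dy": -0.24, "dz": 0.348, "wx": 0, "wy": 0, "wz": 0.5415, "gripper": 0.5},
    {"dx": -0.032, "dy": -0.24, "dz": 0.348, "wx": 0, "wy": 0, "wz": 0.5415, "gripper": 0.5},
    {"dx": -0.032, "dy": -0.24, "dz": 0.348, "wx": 0, "wy": 0, "wz": 0.5415, "gripper": 0.5},
    {"dx": -0.032, "dy": -0.24, "dz": 0.348, "wx": 0, "wy": 0, "wz": 0.5415, "gripper": 0.5},
    {"dx": -0.032, "dy": -0.24, "dz": 0.348, "wx": 0, "wy": 0, "wz": 0.5415, "gripper": 0.5},
    {"dx": -0.032, "dy": -0.24, "dz": 0.348, "wx": 0, "wy": 0, "wz": 0.5415, "gripper": 0.5},
    {"dx": -0.032, "dy": -0.24, "dz": 0.348, "wx": 0, "wy": 0, "wz": 0.5415, "gripper": 0.5},
    {"dx": -0.032, "dy": -0.24, "dz": 0.348, "wx": 0, "wy": 0, "wz": 0.5415, "gripper": 0.5}
  ]
}}

```text
time: 6.55
ee_pos: [0.582, -0.0388, 0.2001]
eef_rot: [0.0, 0.753, 0.658, -0.0]
force: [0.7, -0.5, -0.8]
opening: 0.0429
finger_force: 0.0
```

```bash
python3 - <<'E'
from h import *
a=grab_frame('wrist');cv2.imwrite('pics/w4.png',a[:,:,::-1])
mv((.582,-.039,.058,1.44))
E
```

```text
t 6.6 p [ 0.582  -0.0388  0.2001] yaw 1.4367 tilt [ 0.e+00 -1.e-04 -1.e+00] q6 -0.14
d [-4.000e-04  1.000e-04  3.553e-01] w [ 0.     0.    -0.001] rows>= 2.8
```

View pics/w4.png

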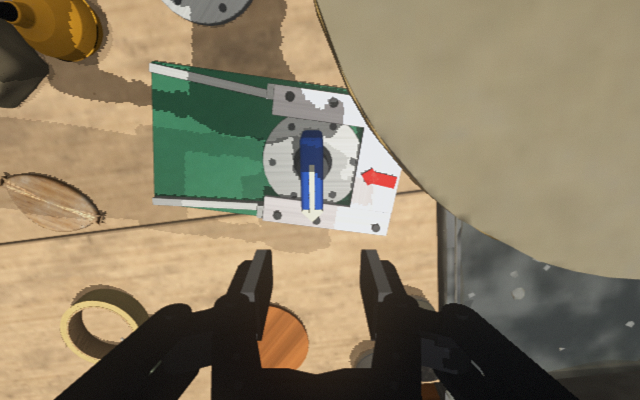

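{"op": "arm_command", "data": {
  "moves": [
    {"dx": 0, "dy": 0, "dz": 0.1, "wx": 0, "wy": 0, "wz": 0, "gripper": 0.5},
    {"dx": 0, "dy": 0, "dz": 0.2, "wx": 0, "wy": 0, "wz": 0, "gripper": 0.5},
    {"dx": 0, "dy": 0, "dz": 0.28, "wx": 0, "wy": 0, "wz": 0, "gripper": 0.5},
    {"dx": 0, "dy": 0, "dz": 0.33, "wx": 0, "wy": 0, "wz": 0, "gripper": 0.5},
    {"dx": 0, "dy": 0, "dz": 0.355, "wx": 0, "wy": 0, "wz": 0, "gripper": 0.5},
    {"dx": 0, "dy": 0, "dz": 0.355, "wx": 0, "wy": 0, "wz": 0, "gripper": 0.5},
    {"dx": 0, "dy": 0, "dz": 0.355, "wx": 0, "wy": 0, "wz": 0, "gripper": 0},
    {"dx": 0, "dy": 0, "dz": 0.355, "wx": 0, "wy": 0, "wz": 0, "gripper": 0},
    {"dx": 0, "dy": 0, "dz": 0.355, "wx": 0, "wy": 0, "wz": 0, "gripper": 0},
    {"dx": 0, "dy": 0, "dz": 0.355, "wx": 0, "wy": 0, "wz": 0, "gripper": 0},
    {"dx": 0, "dy": 0, "dz": 0.355, "wx": 0, "wy": 0, "wz": 0, "gripper": 0}
  ],
  "newtons": 60
}}

```text
time: 7.7
ee_pos: [0.5825, -0.0388, 0.0599]
eef_rot: [0.001, 0.751, 0.66, 0.0]
force: [-4.3, 0.6, 5.5]
opening: 0.0174
finger_force: 59.0
```

```bash
python3 - <<'E'
from h import *
s=get_state();print(s['force'],s['ft_torque'],s['opening'],s['finger_force'])
u=np.array([np.cos(-.255),np.sin(-.255)]);p=np.array(s['ee_pos'])
q=p[:2]-.118*u
mv((*(p[:2]-.06*u),p[2],1.4367),(*q,p[2],1.4367),(*q,p[2]+.05,1.4367))
E
```

```text
[-4.25579945  0.55103901  5.4810715 ] [0.11995937 0.62341723 0.12453444] 0.017405979354050544 58.97689998149872
t 7.7 p [ 0.5825 -0.0388  0.0599] yaw 1.4418 tilt [ 1.2e-03 -6.0e-04 -1.0e+00] q6 -0.144
d [ 0.0188 -0.1488 -0.0002] w [0.0004 0.0001 0.0016] rows>= 1.2
d [ 0.0371 -0.2927 -0.0004] w [0.0004 0.0001 0.0016] rows>= 2.4
d [ 0.037  -0.2925 -0.1254] w [0.0004 0.0001 0.0016] rows>= 2.6
```

{"op": "arm_command", "data": {
  "moves": [
    {"dx": 0.0025, "dy": -0.02, "dz": 0, "wx": 0, "wy": 0, "wz": 0, "gripper": 0},
    {"dx": 0.006, "dy": -0.05, "dz": 0, "wx": 0, "wy": 0, "wz": 0, "gripper": 0},
    {"dx": 0.011, "dy": -0.09, "dz": 0, "wx": 0, "wy": 0, "wz": 0, "gripper": 0},
    {"dx": 0.016, "dy": -0.13, "dz": 0, "wx": 0, "wy": 0, "wz": 0, "gripper": 0},
    {"dx": 0.0215, "dy": -0.17, "dz": 0, "wx": 0, "wy": 0, "wz": 0, "gripper": 0},
    {"dx": 0.0265, "dy": -0.21, "dz": 0, "wx": 0, "wy": 0, "wz": 0, "gripper": 0},
    {"dx": 0.032, "dy": -0.25, "dz": 0, "wx": 0, "wy": 0, "wz": 0, "gripper": 0},
    {"dx": 0.037, "dy": -0.293, "dz": 0, "wx": 0, "wy": 0, "wz": 0, "gripper": 0},
    {"dx": 0.037, "dy": -0.293, "dz": 0, "wx": 0, "wy": 0, "wz": 0, "gripper": 0}
  ]
}}

```text
time: 8.6
ee_pos: [0.4677, -0.0088, 0.0598]
eef_rot: [0.001, 0.751, 0.66, 0.001]
force: [-4.3, -0.2, 10.3]
opening: 0.0171
finger_force: 60.6
```

```bash
python3 - <<'E'
from h import *
s=get_state();print(s['force'],s['ft_torque'],s['opening'],s['finger_force'])
a=grab_frame('top');c=get_calibration('top');
for k in('old_die','bat'):
    t=tip_of('top',k); print(k,[(np.round(x['point'],1),round(x['conf'],2),atz(c,x['point'],.008).round(4)) for x in t[:1]])
# bat centre from orange mask in w2,w3,top
import pickle
for n in('w2','w3'):
    C=pickle.load(open(n+'.pkl','rb'))['c'];im=cv2.imread(f'pics/{n}.png');m=cv2.inRange(cv2.cvtColor(im,cv2.COLOR_BGR2HSV),(5,130,100),(18,255,255));m[120:]=0;m[:,250:]=0
    k,l,s_,cc=cv2.connectedComponentsWithStats(m);i=1+s_[1:,4].argmax();pts=np.argwhere(l==i)[:,::-1].astype(np.int32);h=cv2.convexHull(pts)
    W=np.array([atz(C,q[0],.008)[:2] for q in h.astype(float)]);(x,y),r=cv2.minEnclosingCircle(W.astype(np.float32));print(n,'bat',x,y,r)
E
```

```text
[-4.34984479 -0.22310392 10.31176008] [0.14431517 0.81254317 0.02381563] 0.01706241506848842 60.63701391220093
old_die []
bat [(array([416. , 208.5]), 0.8, array([ 0.4802, -0.2476,  0.008 ]))]
w2 bat 0.4843555688858032 -0.2551654279232025 0.05910098925232887
w3 bat 0.48411551117897034 -0.25398507714271545 0.059316717088222504
```

{"op": "arm_command", "data": {
  "moves": [
    {"dx": 0, "dy": 0, "dz": -0.04, "wx": 0, "wy": 0, "wz": 0, "gripper": 0},
    {"dx": 0, "dy": 0, "dz": -0.1, "wx": 0, "wy": 0, "wz": 0, "gripper": 0},
    {"dx": -0.06, "dy": 0.012, "dz": -0.14, "wx": 0, "wy": 0, "wz": 0, "gripper": 0},
    {"dx": -0.15, "dy": 0.03, "dz": -0.14, "wx": 0, "wy": 0, "wz": 0, "gripper": 0},
    {"dx": -0.25, "dy": 0.05, "dz": -0.14, "wx": 0, "wy": 0, "wz": 0, "gripper": 0},
    {"dx": -0.35, "dy": 0.07, "dz": -0.14, "wx": 0, "wy": 0, "wz": 0, "gripper": 0},
    {"dx": -0.45, "dy": 0.09, "dz": -0.14, "wx": 0, "wy": 0, "wz": 0, "gripper": 0},
    {"dx": -0.55, "dy": 0.107, "dz": -0.14, "wx": 0, "wy": 0, "wz": 0, "gripper": 0},
    {"dx": -0.61, "dy": 0.117, "dz": -0.14, "wx": 0, "wy": 0, "wz": 0, "gripper": 0},
    {"dx": -0.6315, "dy": 0.1205, "dz": -0.1, "wx": 0, "wy": 0, "wz": 0, "gripper": 0},
    {"dx": -0.6315, "dy": 0.1205, "dz": -0.06, "wx": 0, "wy": 0, "wz": 0, "gripper": 0},
    {"dx": -0.6315, "dy": 0.1205, "dz": -0.04, "wx": 0, "wy": 0, "wz": 0, "gripper": 0}
  ]
}}

```text
time: 9.95
ee_pos: [0.4813, -0.2648, 0.0721]
eef_rot: [-0.002, 0.752, 0.66, -0.0]
force: [0.2, 0.1, -3.8]
opening: 0.0172
finger_force: 59.0
```

```bash
python3 - <<'E'
from h import *
s=get_state();print(s['force'],s['ft_torque'],s['opening'],s['finger_force'])
mv((.483,-.2655,.058,1.4418))
a=grab_frame('scene');cv2.imwrite('pics/s5.png',cv2.resize(a[80:200,250:410,::-1],(800,600),interpolation=cv2.INTER_CUBIC))
E
```

```text
[ 0.17276768  0.10746861 -3.81140835] [-0.01248156  0.04884877  0.01898468] 0.017247072943441473 58.96949887275696
t 9.95 p [ 0.4813 -0.2648  0.0721] yaw 1.4403 tilt [-0.0025  0.0023 -1.    ] q6 -0.593
d [-0.0013  0.0046  0.0351] w [-0.0009 -0.0006 -0.0005] rows>= 0.3
```

View pics/s5.png

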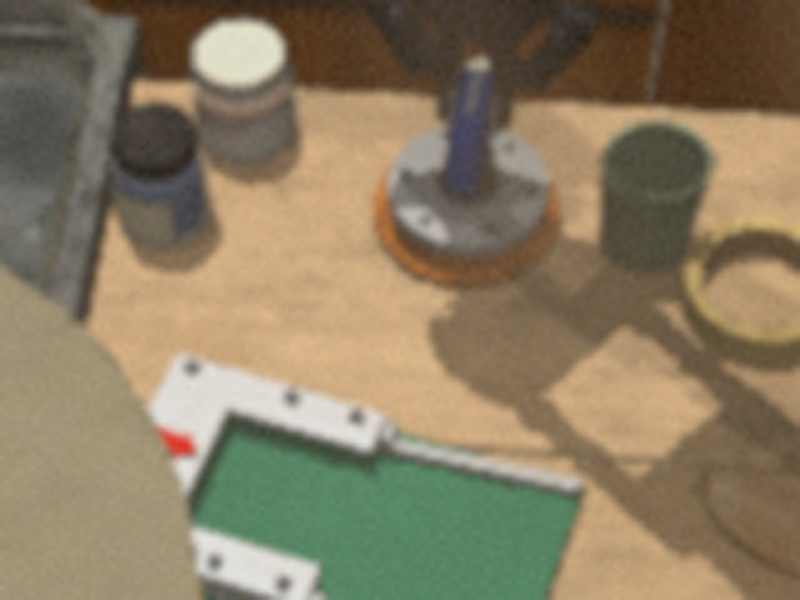

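{"op": "arm_command", "data": {
  "moves": [
    {"dx": 0, "dy": 0, "dz": 0.018, "wx": 0, "wy": 0, "wz": 0, "gripper": 0},
    {"dx": 0, "dy": 0, "dz": 0.03, "wx": 0, "wy": 0, "wz": 0, "gripper": 0},
    {"dx": 0, "dy": 0, "dz": 0.035, "wx": 0, "wy": 0, "wz": 0, "gripper": 0},
    {"dx": 0, "dy": 0, "dz": 0.035, "wx": 0, "wy": 0, "wz": 0, "gripper": 0},
    {"dx": 0, "dy": 0, "dz": 0.035, "wx": 0, "wy": 0, "wz": 0, "gripper": 0.25},
    {"dx": 0, "dy": 0, "dz": 0.035, "wx": 0, "wy": 0, "wz": 0, "gripper": 0.45},
    {"dx": 0, "dy": 0, "dz": 0.035, "wx": 0, "wy": 0, "wz": 0, "gripper": 0.45},
    {"dx": 0, "dy": 0, "dz": 0.0, "wx": 0, "wy": 0, "wz": 0, "gripper": 0.45},
    {"dx": 0, "dy": 0, "dz": -0.12, "wx": 0, "wy": 0, "wz": 0, "gripper": 0.45},
    {"dx": 0, "dy": 0, "dz": -0.24, "wx": 0, "wy": 0, "wz": 0, "gripper": 0.45},
    {"dx": 0, "dy": 0, "dz": -0.32, "wx": 0, "wy": 0, "wz": 0, "gripper": 0.45}
  ]
}}

```text
time: 11.1
ee_pos: [0.4839, -0.2665, 0.2075]
eef_rot: [0.003, 0.751, 0.66, 0.0]
force: [0.7, -0.4, 0.2]
opening: 0.0383
finger_force: 0.0
```

```bash
python3 - <<'E'
from h import *
s=get_state();print(s['force'],s['opening'])
# tool grasp yellow at tail: die (.5112,.1579), yaw 2.327, 18 mm tailwards
n=2.327;g=np.array([.5115,.158])-.018*np.array([np.cos(n),np.sin(n)]);print(g)
mv((*g,.2,n-np.pi))
for cam in('top','scene'):
    a=grab_frame(cam);c=get_calibration(cam)
    t=tip_of(cam,'old_die');print(cam,[(x['point'],x['conf'],atz(c,x['point'],.008)) for x in t[:2]])
E
```

```text
[ 0.74791063 -0.44248845  0.16204673] 0.03829025209903202
[0.52385097 0.14490597]
t 11.1 p [ 0.4839 -0.2665  0.2075] yaw 1.4411 tilt [ 0.0046 -0.004  -1.    ] q6 -0.593
d [ 1.0329 -0.0341  0.015 ] w [ 0.0021 -0.0012  0.718 ] rows>= 15.0
top [([421.2, 206.2], 0.76, array([ 0.48628069, -0.26170792,  0.008     ])), ([440.8, 154.6], 0.58, array([ 0.625207  , -0.31724597,  0.008     ]))]
scene [([344.2, 122.6], 0.75, array([ 0.47861508, -0.24753821,  0.008     ]))]
```

{"op": "arm_command", "data": {
  "moves": [
    {"dx": 0.9, "dy": -0.03, "dz": 0.0, "wx": 0, "wy": 0, "wz": 0.6, "gripper": 0.45},
    {"dx": 0.9, "dy": -0.03, "dz": 0.0, "wx": 0, "wy": 0, "wz": 0.6, "gripper": 0.45},
    {"dx": 0.9, "dy": -0.03, "dz": 0.0, "wx": 0, "wy": 0, "wz": 0.6, "gripper": 0.45},
    {"dx": 0.9, "dy": -0.03, "dz": 0.0, "wx": 0, "wy": 0, "wz": 0.6, "gripper": 0.45},
    {"dx": 0.9, "dy": -0.03, "dz": 0.0, "wx": 0, "wy": 0, "wz": 0.6, "gripper": 0.45},
    {"dx": 0.9, "dy": -0.03, "dz": 0.0, "wx": 0, "wy": 0, "wz": 0.6, "gripper": 0.45},
    {"dx": 0.9, "dy": -0.03, "dz": 0.0, "wx": 0, "wy": 0, "wz": 0.6, "gripper": 0.45},
    {"dx": 0.9, "dy": -0.03, "dz": 0.0, "wx": 0, "wy": 0, "wz": 0.6, "gripper": 0.45},
    {"dx": 0.9, "dy": -0.03, "dz": 0.0, "wx": 0, "wy": 0, "wz": 0.6, "gripper": 0.45},
    {"dx": 0.9, "dy": -0.03, "dz": 0.0, "wx": 0, "wy": 0, "wz": 0.6, "gripper": 0.45},
    {"dx": 0.9, "dy": -0.03, "dz": 0.0, "wx": 0, "wy": 0, "wz": 0.6, "gripper": 0.45},
    {"dx": 0.9, "dy": -0.03, "dz": 0.0, "wx": 0, "wy": 0, "wz": 0.6, "gripper": 0.45}
  ]
}}

```text
time: 12.5
ee_pos: [0.5161, 0.0933, 0.2003]
eef_rot: [0.0, 0.992, -0.129, -0.002]
force: [0.2, 0.1, 0.1]
opening: 0.0382
finger_force: 0.0
```

```bash
python3 - <<'E'
from h import *
mv((.5238,.145,.2,2.327-np.pi))
E
```

```text
t 12.5 p [0.5161 0.0933 0.2003] yaw -0.2589 tilt [-3.7e-03  2.0e-04 -1.0e+00] q6 1.778
d [-0.0146 -0.13    0.0007] w [0.0006 0.0011 0.1769] rows>= 3.7
```

```bash
python3 - <<'E'
from h import *
grab_frame('top')
mv((.5238,.145,.2,2.327-np.pi))
E
```

```text
t 12.55 p [0.5162 0.0932 0.2004] yaw -0.2646 tilt [-3.6e-03  2.0e-04 -1.0e+00] q6 1.783
d [-0.0155 -0.1301  0.0008] w [0.0005 0.001  0.1751] rows>= 3.7
```

{"op": "arm_command", "data": {
  "moves": [
    {"dx": -0.0155, "dy": -0.13, "dz": 0, "wx": 0, "wy": 0.001, "wz": 0.175, "gripper": 0.5},
    {"dx": -0.0155, "dy": -0.13, "dz": 0, "wx": 0, "wy": 0.001, "wz": 0.175, "gripper": 0.5},
    {"dx": -0.0155, "dy": -0.13, "dz": 0, "wx": 0, "wy": 0.001, "wz": 0.175, "gripper": 0.5},
    {"dx": -0.0155, "dy": -0.13, "dz": 0, "wx": 0, "wy": 0.001, "wz": 0.175, "gripper": 0.5},
    {"dx": -0.0155, "dy": -0.13, "dz": 0, "wx": 0, "wy": 0.001, "wz": 0.175, "gripper": 0.5}
  ]
}}

```text
time: 13.05
ee_pos: [0.5235, 0.145, 0.2008]
eef_rot: [0.001, 0.921, -0.39, 0.0]
force: [-0.8, -0.7, 0.5]
opening: 0.0427
finger_force: 0.0
```

```bash
python3 - <<'E'
from h import *
c=get_calibration('wrist');a=grab_frame('wrist');cv2.imwrite('pics/w6.png',a[:,:,::-1])
mv((.5238,.145,.2,2.327-np.pi))
E
```

```text
t 13.1 p [0.5237 0.1448 0.201 ] yaw -0.7986 tilt [ 3.0e-04 -1.7e-03 -1.0e+00] q6 2.418
d [-0.     -0.0005  0.0024] w [ 0.0003 -0.0005  0.0051] rows>= 0.1
```

View pics/w6.png

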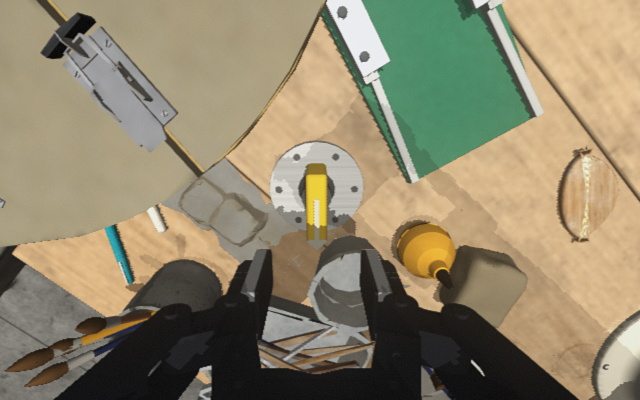

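{"op": "arm_command", "data": {
  "moves": [
    {"dx": 0, "dy": 0, "dz": 0.1, "wx": 0, "wy": 0, "wz": 0.003, "gripper": 0.5},
    {"dx": 0, "dy": 0, "dz": 0.2, "wx": 0, "wy": 0, "wz": 0.003, "gripper": 0.5},
    {"dx": 0, "dy": 0, "dz": 0.29, "wx": 0, "wy": 0, "wz": 0.003, "gripper": 0.5},
    {"dx": 0, "dy": 0, "dz": 0.35, "wx": 0, "wy": 0, "wz": 0.003, "gripper": 0.5},
    {"dx": 0, "dy": 0, "dz": 0.377, "wx": 0, "wy": 0, "wz": 0.003, "gripper": 0.5},
    {"dx": 0, "dy": 0, "dz": 0.377, "wx": 0, "wy": 0, "wz": 0.003, "gripper": 0.5},
    {"dx": 0, "dy": 0, "dz": 0.377, "wx": 0, "wy": 0, "wz": 0.003, "gripper": 0},
    {"dx": 0, "dy": 0, "dz": 0.377, "wx": 0, "wy": 0, "wz": 0.003, "gripper": 0},
    {"dx": 0, "dy": 0, "dz": 0.377, "wx": 0, "wy": 0, "wz": 0.003, "gripper": 0},
    {"dx": 0, "dy": 0, "dz": 0.377, "wx": 0, "wy": 0, "wz": 0.003, "gripper": 0},
    {"dx": 0, "dy": 0, "dz": 0.377, "wx": 0, "wy": 0, "wz": 0.003, "gripper": 0}
  ],
  "newtons": 80
}}

```text
time: 14.2
ee_pos: [0.5264, 0.1445, 0.0533]
eef_rot: [-0.0, 0.919, -0.395, 0.003]
force: [-0.9, -1.4, 6.5]
opening: 0.017
finger_force: 78.6
```

```bash
python3 - <<'E'
from h import *
s=get_state();print(s['force'],s['ft_torque'],s['opening'],s['finger_force']);mv((.5238,.145,.05,-.8))
E
```

```text
[-0.90680213 -1.37549935  6.53638976] [-0.3396625   0.32003028  0.09154091] 0.017017913326068723 78.61019611358643
t 14.2 p [0.5264 0.1445 0.0533] yaw -0.8118 tilt [ 0.006  -0.0019 -1.    ] q6 2.432
d [-0.0054  0.0038  0.0082] w [-0.001  -0.0018 -0.0038] rows>= 0.1
```

{"op": "arm_command", "data": {
  "moves": [
    {"dx": 0, "dy": 0, "dz": -0.1, "wx": 0, "wy": 0, "wz": 0, "gripper": 0},
    {"dx": 0, "dy": 0, "dz": -0.21, "wx": 0, "wy": 0, "wz": 0, "gripper": 0},
    {"dx": 0, "dy": 0, "dz": -0.317, "wx": 0, "wy": 0, "wz": -0.02, "gripper": 0},
    {"dx": 0.02, "dy": 0.05, "dz": -0.317, "wx": 0, "wy": 0, "wz": -0.06, "gripper": 0},
    {"dx": 0.035, "dy": 0.1, "dz": -0.317, "wx": 0, "wy": 0, "wz": -0.105, "gripper": 0},
    {"dx": 0.05, "dy": 0.15, "dz": -0.317, "wx": 0, "wy": 0, "wz": -0.15, "gripper": 0},
    {"dx": 0.065, "dy": 0.2, "dz": -0.317, "wx": 0, "wy": 0, "wz": -0.195, "gripper": 0},
    {"dx": 0.08, "dy": 0.25, "dz": -0.317, "wx": 0, "wy": 0, "wz": -0.24, "gripper": 0},
    {"dx": 0.1, "dy": 0.3, "dz": -0.317, "wx": 0, "wy": 0, "wz": -0.285, "gripper": 0},
    {"dx": 0.11, "dy": 0.34, "dz": -0.317, "wx": 0, "wy": 0, "wz": -0.33, "gripper": 0},
    {"dx": 0.118, "dy": 0.366, "dz": -0.317, "wx": 0, "wy": 0, "wz": -0.375, "gripper": 0},
    {"dx": 0.118, "dy": 0.366, "dz": -0.317, "wx": 0, "wy": 0, "wz": -0.41, "gripper": 0}
  ]
}}

```text
time: 15.4
ee_pos: [0.4496, 0.0092, 0.1775]
eef_rot: [0.001, 0.971, 0.237, 0.001]
force: [0.9, 0.1, -5.4]
opening: 0.0172
finger_force: 80.1
```

```bash
python3 - <<'E'
from h import *
s=get_state();print(s['force'],s['ft_torque'],s['opening']);mv((.4525,.0094,.18,2.767-1e-3))
E
```

```text
[ 0.92098903  0.1338012  -5.4286589 ] [ 0.11277709 -0.07348857 -0.06787707] 0.017219449622854217
t 15.4 p [0.4496 0.0092 0.1775] yaw 0.4795 tilt [ 0.0016 -0.0013 -1.    ] q6 0.843
d [ 0.0068  0.0029 -0.0063] w [ 6.000e-04  6.000e-04 -7.278e-01] rows>= 15.3
```

{"op": "arm_command", "data": {
  "moves": [
    {"dx": 0.007, "dy": 0.003, "dz": 0, "wx": 0, "wy": 0, "wz": -0.03, "gripper": 0},
    {"dx": 0.007, "dy": 0.003, "dz": 0, "wx": 0, "wy": 0, "wz": -0.728, "gripper": 0},
    {"dx": 0.007, "dy": 0.003, "dz": 0, "wx": 0, "wy": 0, "wz": -0.728, "gripper": 0},
    {"dx": 0.007, "dy": 0.003, "dz": 0, "wx": 0, "wy": 0, "wz": -0.728, "gripper": 0},
    {"dx": 0.007, "dy": 0.003, "dz": 0, "wx": 0, "wy": 0, "wz": -0.728, "gripper": 0},
    {"dx": 0.007, "dy": 0.003, "dz": 0, "wx": 0, "wy": 0, "wz": -0.728, "gripper": 0},
    {"dx": 0.007, "dy": 0.003, "dz": 0, "wx": 0, "wy": 0, "wz": -0.728, "gripper": 0},
    {"dx": 0.007, "dy": 0.003, "dz": 0, "wx": 0, "wy": 0, "wz": -0.728, "gripper": 0},
    {"dx": 0.007, "dy": 0.003, "dz": 0, "wx": 0, "wy": 0, "wz": -0.728, "gripper": 0},
    {"dx": 0.007, "dy": 0.003, "dz": 0, "wx": 0, "wy": 0, "wz": -0.728, "gripper": 0},
    {"dx": 0.007, "dy": 0.003, "dz": 0, "wx": 0, "wy": 0, "wz": -0.728, "gripper": 0},
    {"dx": 0.007, "dy": 0.003, "dz": 0, "wx": 0, "wy": 0, "wz": -0.728, "gripper": 0}
  ]
}}

```text
time: 16.6
ee_pos: [0.453, 0.0105, 0.1774]
eef_rot: [0.001, 0.442, 0.897, -0.0]
force: [1.0, 0.4, -5.5]
opening: 0.0172
finger_force: 79.9
```

```bash
python3 - <<'E'
from h import *
s=get_state();grab_frame('top');mv((.4525,.0094,.12,2.767))
E
```

```text
t 16.65 p [0.453  0.0105 0.1775] yaw 2.2318 tilt [ 1.5e-03 -7.0e-04 -1.0e+00] q6 -0.905
d [-0.0012 -0.0028  0.1437] w [ 1.000e-04  5.000e-04 -1.703e-01] rows>= 3.6
```

{"op": "arm_command", "data": {
  "moves": [
    {"dx": -0.001, "dy": -0.003, "dz": 0, "wx": 0, "wy": 0, "wz": -0.17, "gripper": 0},
    {"dx": -0.001, "dy": -0.003, "dz": 0.05, "wx": 0, "wy": 0, "wz": -0.17, "gripper": 0},
    {"dx": -0.001, "dy": -0.003, "dz": 0.1, "wx": 0, "wy": 0, "wz": -0.17, "gripper": 0},
    {"dx": -0.001, "dy": -0.003, "dz": 0.14, "wx": 0, "wy": 0, "wz": -0.17, "gripper": 0},
    {"dx": -0.001, "dy": -0.003, "dz": 0.14, "wx": 0, "wy": 0, "wz": -0.17, "gripper": 0},
    {"dx": -0.001, "dy": -0.003, "dz": 0.14, "wx": 0, "wy": 0, "wz": -0.17, "gripper": 0}
  ]
}}

```text
time: 17.25
ee_pos: [0.4528, 0.0091, 0.1221]
eef_rot: [0.001, 0.194, 0.981, -0.0]
force: [-0.6, -0.2, -4.4]
opening: 0.0171
finger_force: 80.1
```

```bash
python3 - <<'E'
from h import *
mv((.4525,.0094,.068,2.767))
a=grab_frame('wrist');c=get_calibration('wrist');cv2.imwrite('pics/w7.png',a[:,:,::-1])
p=np.array(get_state()['ee_pos']);m=np.array([np.cos(-.375),np.sin(-.375)])
d=np.r_[p[:2]+.02*m,0];print('expected die',d, 'bed coords',)
u=np.array([np.cos(-.255),np.sin(-.255)]);e=d[:2]-[.5824,-.0269];print(e@u,u[0]*e[1]-u[1]*e[0])
E
```

```text
t 17.25 p [0.4528 0.0091 0.1221] yaw 2.7506 tilt [ 0.0019 -0.0012 -1.    ] q6 -1.427
d [0.0013 0.0003 0.1352] w [-0.0001  0.0007 -0.0052] rows>= 1.1
expected die [0.47216898 0.00160253 0.        ] bed coords
-0.11385614184909898 -0.00022442002965490995
```

View pics/w7.png

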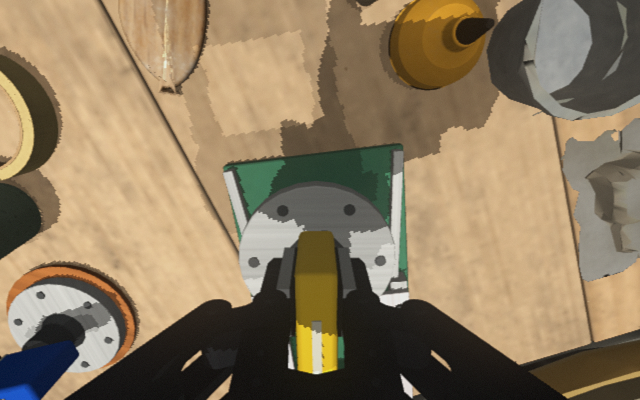

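{"op": "arm_command", "data": {
  "moves": [
    {"dx": 0.001, "dy": 0, "dz": 0.06, "wx": 0, "wy": 0, "wz": -0.005, "gripper": 0},
    {"dx": 0.001, "dy": 0, "dz": 0.11, "wx": 0, "wy": 0, "wz": -0.005, "gripper": 0},
    {"dx": 0.001, "dy": 0, "dz": 0.135, "wx": 0, "wy": 0, "wz": -0.005, "gripper": 0},
    {"dx": 0.001, "dy": 0, "dz": 0.143, "wx": 0, "wy": 0, "wz": -0.005, "gripper": 0},
    {"dx": 0.001, "dy": 0, "dz": 0.143, "wx": 0, "wy": 0, "wz": -0.005, "gripper": 0}
  ]
}}

```text
time: 17.8
ee_pos: [0.4534, 0.0089, 0.0655]
eef_rot: [0.002, 0.185, 0.983, -0.001]
force: [0.4, -0.0, -5.0]
opening: 0.0167
finger_force: 80.0
```

```bash
cat > g.py <<'E'
from h import *
s=get_state();print(np.round(s['force'],2),np.round(s['ft_torque'],2),s['opening'],s['finger_force'])
u=np.array([np.cos(-.255),np.sin(-.255)]);p=np.array(s['ee_pos'])
m=np.array([np.cos(-.375),np.sin(-.375)]);e=p[:2]+.02*m-[.5824,-.0269]
print('die in bed',e@u,u[0]*e[1]-u[1]*e[0])
h=np.array([.5834,-.0271])-.02*m
mv((*h,p[2],2.767),(*(p[:2]+.01*u),p[2]+.001,2.767))
E
python3 g.py
```

```text
[ 0.39 -0.01 -5.  ] [0.02 0.11 0.02] 0.016687687594853114 79.98674154281616
die in bed -0.11396826553088736 -0.00025736099980020605
t 17.8 p [0.4534 0.0089 0.0655] yaw 2.7691 tilt [ 0.0035 -0.0018 -1.    ] q6 -1.445
d [-0.2854  0.0345  0.0011] w [-0.0001  0.0012  0.0007] rows>= 2.3
d [-0.0248  0.0029 -0.0024] w [-0.0001  0.0012  0.0007] rows>= 0.2
```

{"op": "arm_command", "data": {
  "moves": [
    {"dx": 0, "dy": 0, "dz": 0.003, "wx": 0, "wy": 0.001, "wz": 0, "gripper": 0},
    {"dx": 0, "dy": 0, "dz": 0.006, "wx": 0, "wy": 0.001, "wz": 0, "gripper": 0},
    {"dx": 0, "dy": 0, "dz": 0.006, "wx": 0, "wy": 0.001, "wz": 0, "gripper": 0}
  ]
}}

```text
time: 18.1
ee_pos: [0.454, 0.0088, 0.0634]
eef_rot: [0.001, 0.185, 0.983, -0.0]
force: [1.4, 0.1, -3.1]
opening: 0.0163
finger_force: 80.6
```

```bash
python3 g.py
```

```text
[ 1.42  0.11 -3.12] [ 0.02 -0.02 -0.02] 0.01632789109869891 80.56969285011292
die in bed -0.11337942147719969 -0.0002792784167655604
t 18.1 p [0.454  0.0088 0.0634] yaw 2.7696 tilt [ 0.002 -0.001 -1.   ] q6 -1.446
d [-0.2839  0.0342  0.0006] w [-0.0001  0.0007  0.0008] rows>= 2.3
d [-0.0248  0.0029 -0.0024] w [-0.0001  0.0007  0.0008] rows>= 0.2
```

{"op": "arm_command", "data": {
  "moves": [
    {"dx": 0, "dy": 0, "dz": 0.002, "wx": 0, "wy": 0, "wz": 0, "gripper": 0},
    {"dx": -0.025, "dy": 0.003, "dz": 0.003, "wx": 0, "wy": 0, "wz": 0, "gripper": 0},
    {"dx": -0.062, "dy": 0.0075, "dz": 0.003, "wx": 0, "wy": 0, "wz": 0, "gripper": 0},
    {"dx": -0.1, "dy": 0.012, "dz": 0.003, "wx": 0, "wy": 0, "wz": 0, "gripper": 0},
    {"dx": -0.125, "dy": 0.015, "dz": 0.003, "wx": 0, "wy": 0, "wz": 0, "gripper": 0},
    {"dx": -0.125, "dy": 0.015, "dz": 0.003, "wx": 0, "wy": 0, "wz": 0, "gripper": 0}
  ]
}}

```text
time: 18.7
ee_pos: [0.5036, -0.0039, 0.0633]
eef_rot: [0.001, 0.185, 0.983, -0.0]
force: [-1.4, 1.9, 9.3]
opening: 0.017
finger_force: 81.9
```

```bash
python3 g.py
```

```text
[-1.41  1.93  9.27] [ 0.16  0.61 -0.04] 0.017009121771982598 81.94615602493286
die in bed -0.06220761575030432 -6.200336689956253e-05
t 18.7 p [ 0.5036 -0.0039  0.0633] yaw 2.7698 tilt [ 1.8e-03 -9.0e-04 -1.0e+00] q6 -1.447
d [-0.157   0.0187  0.0003] w [-0.0001  0.0006  0.0009] rows>= 1.3
d [-0.0248  0.0029 -0.0025] w [-0.0001  0.0006  0.0009] rows>= 0.2
```

{"op": "arm_command", "data": {
  "moves": [
    {"dx": -0.025, "dy": 0.003, "dz": 0, "wx": 0, "wy": 0, "wz": 0, "gripper": 0},
    {"dx": -0.055, "dy": 0.0065, "dz": 0, "wx": 0, "wy": 0, "wz": 0, "gripper": 0},
    {"dx": -0.085, "dy": 0.01, "dz": 0, "wx": 0, "wy": 0, "wz": 0, "gripper": 0},
    {"dx": -0.11, "dy": 0.013, "dz": 0, "wx": 0, "wy": 0, "wz": 0, "gripper": 0},
    {"dx": -0.13, "dy": 0.0155, "dz": 0, "wx": 0, "wy": 0, "wz": 0, "gripper": 0},
    {"dx": -0.13, "dy": 0.0155, "dz": 0, "wx": 0, "wy": 0, "wz": 0, "gripper": 0}
  ]
}}

```text
time: 19.3
ee_pos: [0.5537, -0.0168, 0.0633]
eef_rot: [0.0, 0.185, 0.983, -0.0]
force: [-2.3, 0.6, 8.3]
opening: 0.0166
finger_force: 82.1
```

```bash
python3 g.py
```

```text
[-2.3   0.58  8.28] [ 0.14  0.89 -0.06] 0.01663480992661634 82.13047385215759
die in bed -0.01050543190469575 0.00010347052531991347
t 19.3 p [ 0.5537 -0.0168  0.0633] yaw 2.7699 tilt [ 8.e-04 -7.e-04 -1.e+00] q6 -1.447
d [-0.0286  0.0032  0.    ] w [-0.0001  0.0003  0.0009] rows>= 0.2
d [-0.0248  0.0029 -0.0025] w [-0.0001  0.0003  0.0009] rows>= 0.2
```

Now creep to the stop.

{"op": "arm_command", "data": {
  "moves": [
    {"dx": -0.01, "dy": 0.001, "dz": 0, "wx": 0, "wy": 0, "wz": 0, "gripper": 0},
    {"dx": -0.018, "dy": 0.002, "dz": 0, "wx": 0, "wy": 0, "wz": 0, "gripper": 0},
    {"dx": -0.025, "dy": 0.003, "dz": 0, "wx": 0, "wy": 0, "wz": 0, "gripper": 0},
    {"dx": -0.025, "dy": 0.003, "dz": 0, "wx": 0, "wy": 0, "wz": 0, "gripper": 0}
  ]
}}

```text
time: 19.7
ee_pos: [0.562, -0.0189, 0.0633]
eef_rot: [-0.001, 0.185, 0.983, -0.0]
force: [-8.7, 3.5, 12.4]
opening: 0.0172
finger_force: 82.4
```

```bash
python3 g.py
```

```text
[-8.69  3.53 12.45] [ 0.38  1.53 -0.01] 0.017153368296124887 82.43512272834778
die in bed -0.0019351731145329685 0.00018459053167136654
t 19.7 p [ 0.562  -0.0189  0.0633] yaw 2.7701 tilt [-0.002 -0.    -1.   ] q6 -1.447
d [-0.0074  0.0005 -0.    ] w [-0.0002 -0.0006  0.001 ] rows>= 0.1
d [-0.0248  0.0029 -0.0025] w [-0.0002 -0.0006  0.001 ] rows>= 0.2
```

{"op": "arm_command", "data": {
  "moves": [
    {"dx": -0.004, "dy": 0.0005, "dz": 0, "wx": 0, "wy": 0, "wz": 0, "gripper": 0},
    {"dx": -0.006, "dy": 0.0007, "dz": 0, "wx": 0, "wy": 0, "wz": 0, "gripper": 0},
    {"dx": -0.006, "dy": 0.0007, "dz": 0, "wx": 0, "wy": 0, "wz": 0, "gripper": 0}
  ]
}}

```text
time: 20.0
ee_pos: [0.563, -0.0191, 0.0633]
eef_rot: [-0.003, 0.185, 0.983, -0.0]
force: [-13.9, 3.6, 17.3]
opening: 0.0167
finger_force: 83.2
```

```bash
python3 g.py
```

```text
[-13.85   3.6   17.25] [ 0.47  2.14 -0.02] 0.01668280496841474 83.21206569671631
die in bed -0.000853764260574409 0.00023898368598271997
t 20.0 p [ 0.563  -0.0191  0.0633] yaw 2.7703 tilt [-5.1e-03  6.0e-04 -1.0e+00] q6 -1.447
d [-0.0047  0.0001 -0.    ] w [-0.0004 -0.0016  0.001 ] rows>= 0.0
d [-0.0248  0.0029 -0.0026] w [-0.0004 -0.0016  0.001 ] rows>= 0.2
```

{"op": "arm_command", "data": {
  "moves": [
    {"dx": 0.003, "dy": 0, "dz": -0.002, "wx": 0, "wy": 0, "wz": 0, "gripper": 0},
    {"dx": 0.003, "dy": 0, "dz": -0.002, "wx": 0, "wy": 0, "wz": 0, "gripper": 0.22},
    {"dx": 0.003, "dy": 0, "dz": -0.002, "wx": 0, "wy": 0, "wz": 0, "gripper": 0.3},
    {"dx": 0.003, "dy": 0, "dz": -0.002, "wx": 0, "wy": 0, "wz": 0, "gripper": 0.45},
    {"dx": 0.003, "dy": 0, "dz": -0.002, "wx": 0, "wy": 0, "wz": 0, "gripper": 0.45},
    {"dx": 0.003, "dy": 0, "dz": -0.05, "wx": 0, "wy": 0, "wz": 0, "gripper": 0.45},
    {"dx": 0.003, "dy": 0, "dz": -0.15, "wx": 0, "wy": 0, "wz": 0, "gripper": 0.45},
    {"dx": 0.003, "dy": 0, "dz": -0.27, "wx": 0, "wy": 0, "wz": 0, "gripper": 0.45},
    {"dx": -0.07, "dy": 0, "dz": -0.39, "wx": 0, "wy": 0, "wz": 0, "gripper": 0.45},
    {"dx": -0.14, "dy": 0, "dz": -0.5, "wx": 0, "wy": 0, "wz": 0, "gripper": 0.45},
    {"dx": -0.14, "dy": 0, "dz": -0.52, "wx": 0, "wy": 0, "wz": 0, "gripper": 0.45},
    {"dx": -0.14, "dy": 0, "dz": -0.52, "wx": 0, "wy": 0, "wz": 0, "gripper": 0.45}
  ]
}}

```text
time: 21.2
ee_pos: [0.619, -0.0409, 0.2728]
eef_rot: [0.003, 0.185, 0.983, -0.0]
force: [-0.0, 0.3, -0.4]
opening: 0.0382
finger_force: 0.0
```

```bash
cat > v.py <<'E'
from h import *
import sys
from scipy.optimize import minimize
np.set_printoptions(precision=4,suppress=True)
c=get_calibration('wrist');im=grab_frame('wrist');cv2.imwrite(f'pics/{sys.argv[1]}.png',im[:,:,::-1])
for k in('new_die_tip','new_die','mark','old_die','bat'):
    t=tip_of('wrist',k);print(k,[(np.round(x['point'],1),round(x['conf'],2),atz(c,x['point'],{'new_die_tip':.0725,'mark':.01,'new_die':.01}.get(k,.008))[:2]) for x in t[:1]])
i=im.astype(int);m=(i[:,:,0]>140)&(i[:,:,1]<90)&(i[:,:,2]<90)
n,l,s,cc=cv2.connectedComponentsWithStats(m.astype(np.uint8));j=1+s[1:,4].argmax();R=atz(c,cc[j],.034);P=np.array([atz(c,(u,v),.034)[:2] for v,u in np.argwhere(l==j)]);P-=P.mean(0);w,V=np.linalg.eigh(P.T@P)
print('red',s[j,4],cc[j],R,'axis',np.arctan(V[1,1]/V[0,1]))
hsv=cv2.cvtColor(im,cv2.COLOR_RGB2HSV);hm=cv2.inRange(hsv,(22,150,70),(34,255,255));ph=proj(c,[.58,-.027,.09]);print('exp px',ph)
y0,x0=int(max(0,ph[1]-70)),int(max(0,ph[0]-70));z=np.zeros_like(hm);z[y0:y0+140,x0:x0+140]=hm[y0:y0+140,x0:x0+140]
n,l,s,cc=cv2.connectedComponentsWithStats(z);j=1+s[1:,4].argmax();h=cv2.convexHull(np.argwhere(l==j)[:,::-1].astype(np.int32));M=np.zeros((1600,2560),np.uint8);cv2.fillConvexPoly(M,h*4+2,1);print('area',s[j,4],'bar ctr',cc[j])
B=[(x,y,q) for x in(-.035,.025) for y in(-.009,.009) for q in(.05,.095)]
def cost(p):
    co,si=np.cos(p[2]),np.sin(p[2]);q=np.array([proj(c,[p[0]+co*b[0]-si*b[1],p[1]+si*b[0]+co*b[1],b[2]]) for b in B],np.float32)
    Z=np.zeros_like(M);cv2.fillConvexPoly(Z,cv2.convexHull(np.round(q*4+2).astype(np.int32)),1);return 1-(Z&M).sum()/(Z|M).sum()
p0=np.array([.583,-.027,-.37]);r=minimize(cost,p0,method='Nelder-Mead',options=dict(initial_simplex=p0+np.vstack([np.zeros(3),np.diag([.01,.01,.15])])))
print('bar fit',r.x,r.fun,'dir to red',np.arctan2(R[1]-r.x[1],R[0]-r.x[0]))
mv((.6,-.1,.3,np.pi))
E
python3 v.py w8
```

```text
new_die_tip [(array([315.7, 165.2]), 0.94, array([ 0.6181, -0.0415]))]
new_die [(array([316.5, 121.2]), 0.91, array([ 0.582 , -0.0263]))]
mark []
old_die [(array([111.9, 113.2]), 0.63, array([ 0.4844, -0.2512]))]
bat []
red 227 [316.1322 178.7841] [ 0.6424 -0.0504  0.034 ] axis -0.370756884193703
exp px [315.3368 128.4013]
area 847 bar ctr [315.9811 123.2963]
bar fit [ 0.5847 -0.029  -0.3696] 0.16291204656063418 dir to red -0.3558417976616614
t 21.5 p [ 0.6155 -0.0396  0.2672] yaw 2.7699 tilt [-0.0038  0.0005 -1.    ] q6 -1.459
d [-0.0184 -0.1548 -0.082 ] w [-0.0001 -0.0012 -0.1183] rows>= 2.5
```

```bash
python3 -c "
from rig import ticket
print(ticket.hand_in())"
```

```text
the job is handed in; nothing more can be done
None
```

The die change is done and handed in (the hand-in gave no verdict): the blue die stands on the bat within about 3 mm of its centre, and the yellow die is against the stop under the keepers, about 2 mm from home, with its nose within about 0.02 rad of the red mark by the last camera check.

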